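# Close the specimen case without slamming it

## Robot

A 7-joint arm with a two-finger parallel gripper is mounted at the origin on a cart in front of the work surface, level with it; the furniture and walls round the work are solid. World frame = base frame: x ahead of the robot, y to its left, z up, the work surface at z = 0. Lengths are in m, angles in rad, forces in N, time in s.
With the tool pointing down it reaches from about 0.425 to 0.925 m from the base axis. Payload 6.8 kg.
Tool frame: the origin (TCP) lies midway between the tips of the shut fingers; the grasp point (between the pads) lies 19 mm behind it; z points along the fingers, y is the line along which they close (so a half turn about z gives the same grasp; the last joint's range is limited). The gripper opens to 85 mm and grips with 20 to 120 N. Pads are 22 mm wide; open, the fingers measure 114 mm over their backs; the gripper's body (76 mm by 85 mm) begins 54 mm behind the grasp point. The pads swing forward as they close: fully open they stand 13 mm farther back than shut.
Start: joints at [-0.108, 0.477, 0.022, 1.555, -0.011, 1.109, -0.083], TCP at [0.675, 0, 0.231] pointing down, gripper open.
Joint ranges: [-2.96, 2.96], [-0.34, 2.1], [-1.41, 1.46], [0.24, 2.44], [-1.37, 4.51], [0.17, 1.92], [-2.96, 2.96]. Speed limits (rad/s): [2.39, 2.39, 3.14, 3.14, 3.14, 3.14, 3.14].

## Interface

Orientations are given as a unit quaternion [w, x, y, z].
In Python, from station import * gives the robot as it stands.
- The arm moves only by the shell command python3 -m creep 'ROWS' [FORCE]. ROWS is JSON, a list of rows, each a list of 7 numbers: the gripper command: -1 is shut, 1 is fully open, values between are in proportion, then the shift along the world's x, y, z in mm, then the turn, a rotation vector about the world's x, y, z in rad. A call has 1 to 5 rows; each row shifts and turns the commanded pose from where the row before left it; what a row does not reach is not made up. A row lasts 1/8 s, in which the tool goes at most 62.5 mm and 10.7 degrees, less where a joint would pass 70% of its speed; a pose out of reach is approached as far as the arm can. A call is refused whole if a number of a shift passes 62.5 or a number of a turn 0.188, either way. A call with a gripper value outside its range is refused whole. The fingers move at their own pace and stop on an object; FORCE is the grip in N (left out, the last holds). Time passes only in rows, so rows that do not move let the fingers close. It gives the time, the measured TCP pose, the force, the opening and the grip force at its end, in the units of the state.
- get_obs(): the state, without advancing time (a new reading comes with each control period).
- read_camera(name): name is "scene" or "side" or "wrist"; returns (picture, depth): 384x512x3 uint8, red, green, blue; 384x512 float32, m along the optical axis (not along the pixel's ray), 0 where there is no reading.
- camera_params(name): a dict with "intrinsics" (3x3 intrinsics, pixels), "cam_to_world" (4x4, takes a point from camera to world coordinates); the wrist camera has in their place "mount" (4x4, takes a point from camera to tool coordinates, whose origin is the TCP and whose axes are the flange's). Camera axes: x right, y up, looking along -z (the intrinsics and any distortion apply to the point x, -y, -z); pixel columns grow to the right and rows downward; lengths in m; the calibration is good to about 2 mm. A picture is of the moment at which its call begins: read the wrist's pose just before it. camera_params takes no time and is no camera call.
- hand_in(): hands the job in; it is judged then, once.
The state is a dict: "t": time; "q": joint angles; "joint_vel": joint speeds; "joint_torque": joint torques, N m; "eef_pos": TCP position; "tool_rot": TCP orientation; "contact_force": force on the tool from outside, world axes, zero at the start; "torque": the same for the moment, N m; "gripper_width": opening from 0.0 (shut) to 1.0 (fully open); "grasp_force": force on a finger pad.
Only numpy, scipy, OpenCV 4.12 (cv2) and the standard library are available. Lean on these libraries where they do the work, as an engineer would, in place of code of your own. Each camera call takes 0.05 s, during which the arm holds its last target. There are 200 camera calls.

## Task

Two metal specimen cases stand open on the bench. Shut the lid of the one that holds the concrete disc: push the lid over and ease it down until it is fully shut, gently, without letting it slam. Leave the empty case open as it is.

Things in the scene. Friction and masses are not known exactly. Their poses are not given: they have to be found in the camera images.
- case_1: the case with the disc: open aluminium box fixed to the bench, 160 mm along its x, 150 mm along its y, 68 mm high, origin centred under it, z up. Lid: flat plate 164 mm along the hinge, 12 mm thick, reaching 156 mm from the hinge axis, which runs along x, 79 mm to +y of the origin, 68 mm above the bench. Open, the lid's outer face looks to +y; shut, up, 80 mm above the bench
- case_1_lid (a joint): angle of its lid, rad: 0 = shut (level), 1.57 = upright; starts at 1.40 to 1.68, stop at 1.75. Heavy (0.6 kg), on a stiff hinge: it stays where it is left and must be pushed all the way (near its free edge about 6 N when upright, 1 to 3 N near shut). It slams if it turns faster than 1.2 rad/s (free edge 0.19 m/s) anywhere in its last 0.5 rad
- case_2_lid (a joint): angle of the lid of the empty case, same make and meaning; starts at 1.40 to 1.68. This case stands about 0.3 m to the left or right of the other, each turned up to 75 degrees either way
- specimen_1: grey concrete disc, diameter 100 mm, 51 mm high, flat on the floor (5 mm thick) of the case to be shut; origin at the centre of its underside
Not all that is in view belongs to the job. What is shaped like the specimen_1 but pink or red is not meant.

How it is judged:
By the outcome, as a careful person would: the job done as asked, in the order asked, and still so for the second after the job is handed in, with the robot touching nothing.
It also fails if it takes over 42 s, if anything falls off the work surface, if the arm or the gripper's body presses on something with over 40 N, if the wrist force passes 120 N, or if a joint passes its speed limit or range.

## Working session

There is one attempt and no reset: what is moved stays moved. The work goes in short steps, Python scripts to look and compute and a shell command to move; the robot and the scene stay as the last step left them, time stands still between calls to the robot, and variables do not carry over. Pictures are saved under pics/ and viewed, at most 10 in all, crops included, and the job is handed in when it is done.

```bash
mkdir -p pics; cat > h.py <<'E'
from station import *
import numpy as np, cv2
from scipy.spatial.transform import Rotation as R
def cloud(n):
    o=get_obs(); im,d=read_camera(n); p=camera_params(n); K=np.array(p["intrinsics"])
    if n=="wrist":
        q=o["tool_rot"];T=np.eye(4);T[:3,:3]=R.from_quat([q[1],q[2],q[3],q[0]]).as_matrix();T[:3,3]=o["eef_pos"];T=T@np.array(p["mount"])
    else: T=np.array(p["cam_to_world"])
    v,u=np.mgrid[:384,:512]
    P=np.stack([(u-K[0,2])/K[0,0]*d,-(v-K[1,2])/K[1,1]*d,-d],-1)
    W=P@T[:3,:3].T+T[:3,3]; W[d==0]=np.nan
    return im,W
E
python3 - <<'E'
from h import *
for n in("scene","side"):
    im,W=cloud(n); np.savez("/tmp/"+n,im=im,W=W); cv2.imwrite(f"pics/{n}.png",im[:,:,::-1]); print(camera_params(n).keys())
E
```

```text
dict_keys(['intrinsics', 'cam_to_world'])
dict_keys(['intrinsics', 'cam_to_world'])
```

View pics/scene.png

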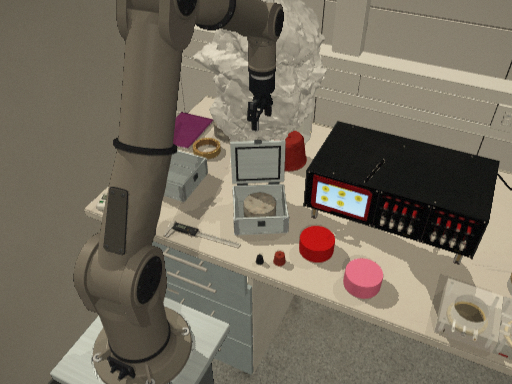

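View pics/side.png

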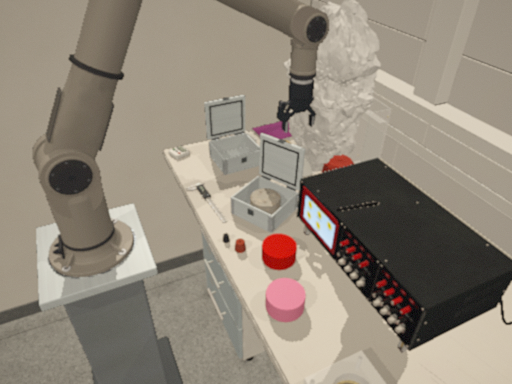

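The scene picture shows an open case at (260,195) holding a grey disc at (260,205). A second case at (185,175) is partly hidden by the arm. In the side picture they are at (265,200) with the disc and (233,150), which looks empty. The red (317,243) and pink (363,278) cylinders on the bench are lookalikes and not meant. Next I'll confirm this in a crop and measure.

```bash
python3 - <<'E'
from h import *
a=np.load("/tmp/side.npz");b=np.load("/tmp/scene.npz")
c1=cv2.resize(a["im"][85:240,180:320],None,fx=2.8,fy=2.8,interpolation=2);c2=cv2.resize(b["im"][120:245,150:300],None,fx=2.6,fy=2.6,interpolation=2)
out=np.zeros((434,790,3),np.uint8);out[:c1.shape[0],:c1.shape[1]]=c1;out[:c2.shape[0],395:395+c2.shape[1]]=c2
cv2.imwrite("pics/crop.png",out[:,:,::-1])
Ws,Wd=b["W"],a["W"]
print("disc",Ws[205,260].round(3),Wd[198,265].round(3))
d=Wd[198,265]
for n,W in(("scene",Ws),("side",Wd)):
    p=W.reshape(-1,3);p=p[np.isfinite(p).all(1)]
    near=np.hypot(*(p[:,:2]-d[:2]).T)<.17
    l=p[near&(p[:,2]>.095)&(p[:,2]<.25)]
    c=np.median(l,0); l=l[np.linalg.norm(l-c,axis=1)<.13]
    c=l.mean(0);_,s,V=np.linalg.svd(l-c,full_matrices=False)
    for _ in range(3):
        l2=l[abs((l-c)@V[2])<.006];c=l2.mean(0);V=np.linalg.svd(l2-c,full_matrices=False)[2]
    nrm=V[2]; h=np.cross(nrm,[0,0,1]);h/=np.linalg.norm(h);e=(l2-c)@h
    print(n,len(l),len(l2),"c",c.round(3),"n",nrm.round(3),"zrange",l2[:,2].min().round(3),l2[:,2].max().round(3),"h",h.round(3),np.percentile(e,[.5,99.5]).round(3))
    m=near&(p[:,2]>.058)&(p[:,2]<.074); q=p[m][:,:2].astype(np.float32); print("rim",len(q),cv2.minAreaRect(q))
    # everything tall within .35
    m=(np.hypot(*(p[:,:2]-d[:2]).T)<.42)&(p[:,2]>.03)
    H=np.full((20,20),0.);ix=((p[m][:,:2]-d[:2]+.4)/.04).astype(int);ok=((ix>=0)&(ix<20)).all(1)
    np.maximum.at(H,(ix[ok,0],ix[ok,1]),p[m][ok,2]);print((H*100).astype(int))
E
```

```text
disc [ 0.525 -0.067  0.053] [ 0.532 -0.067  0.058]
scene 1949 1835 c [ 0.601 -0.022  0.162] n [-0.876 -0.481  0.026] zrange 0.095 0.228 h [-0.481  0.877  0.   ] [-0.082  0.081]
rim 585 ((0.5529587268829346, -0.09966965019702911), (0.16622260212898254, 0.25208085775375366), 28.1223201751709)
[[ 0  0  0  0  0  0  0  0  0 55 71 72 70  0  0  0  0  0  0  0]
 [ 0  0  0  0  0  0  0  0  0  0 77 76 76  0  0  0  0  0  0  0]
 [ 0  0  0  0  0  0  0  0  0  0 76 74  0  0  0  0  0  0  0  0]
 [ 0  0  0  0  0  0  0  0  0  0 75  0  0  0  0  0  0  0  0  0]
 [ 0  0  0  0  0  0  0  0  0  0 73  0  0  0  0  0  0  0  0  0]
 [ 5  5  0  0  0  0  0  0  0 70 72 67  0  0  0  0  0  0  0  0]
 [ 5  5  5  0  0  0  3  3  0 71 71  0  0  0  0  0  0  0  0  0]
 [ 5  5  5  5  5  5  0  0  0  7 70 62  0  0  0  0  0  0  0  0]
 [ 5  5  0  5  5  5  5  6  6  6 68 61  0  0  0  0  6  6  0  0]
 [ 0  0  0  5  5  5  4  6  6  5 67 59  6  0  0  0  7  0  0  0]
 [16 16 16 17 18 17 14  6  6  5 65 57 22  0  0  0  6  0  0  0]
 [19 20 20 20 19 20 20 19  6  6 64 55 54  0  0  0  6  0  0  0]
 [20 20 20 20 19 19 19 19  0 22 62 62 53  0  0  0  7
[... 1255 characters left out ...]
 7  7]
 [ 0  0  0  5  5  5  5  7  7  6 64 60  7  0  0  0  7  0  0  6]
 [16 16  0  0  0  0  0  7  7  6 64 58 22 17  0  0  7  0  0 23]
 [20 20 21 20 20 20 20 19  7  6 63 56 32  0  0  0  7  0  0  7]
 [20 20 21 20 20 20 20 19  4 22 63 62 53  0  0  0  7  7  7  7]
 [20 20 21 20 20 20 20 20  0  0 61 61 52  0  0  0  0  0  0  0]
 [20 20 21 20 20 20 20 20  0 34 60 50 48 26 24 39 38  0  0  0]
 [20 20 20 20 20 20 20 20 47 50 54 56 57 22 23 19 38 38 37  0]
 [ 0 20 20 20 20 20 20 20 49 51 55 59 59 58 58 11 18 37  0  0]
 [ 0  0 20 20 20 20 20 20 48 54 57 60 60 58 58 58  0  0  0  0]
 [ 0  0  0 19 20 20 20 19 46 53 54 59 60  0  0  0  0  0  0  0]
 [ 0  0  0  0  0  0  0  0  0  0 27  0  0  5  0  0  0  0  0  0]]
```

View pics/crop.png

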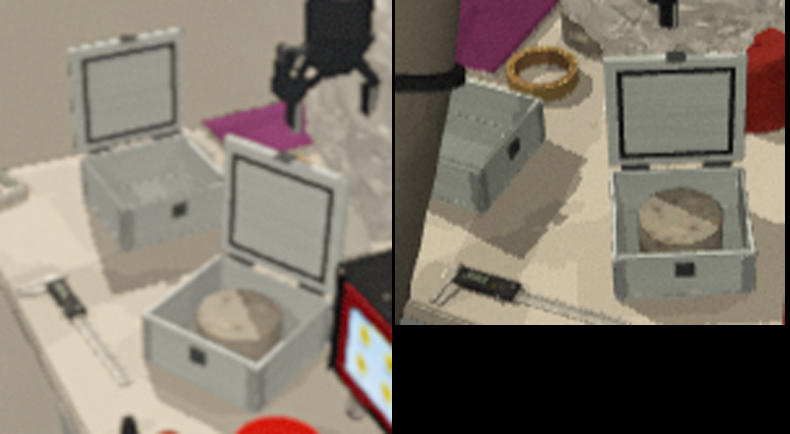

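The crop confirms it: the near case (right panel, disc at 680,225) holds the grey disc, and the other (left panel, 150,190) is empty. The fit puts the hinge at about (0.600,-0.025), the case's y direction at (0.876,0.482) and the lid at about 1.60 rad. The origin this implies matches the disc centre. The tool is already behind the lid, so I'll shut the fingers, turn the tool to line up with the lid and check.

```bash
python3 -m creep '[[-1,0,0,0,0,0,0.168],[-1,0,0,0,0,0,0.168],[-1,-10,0,0,0,0,0.168],[-1,-10,0,0,0,0,0],[-1,-11,0,0,0,0,0]]' 40; python3 - <<'E'
from h import *
o=get_obs();q=o["tool_rot"];print(R.from_quat([q[1],q[2],q[3],q[0]]).as_matrix().round(2),o["gripper_width"])
im,W=cloud("side");cv2.imwrite("pics/s2.png",cv2.resize(im[60:260,160:360],None,fx=2.5,fy=2.5)[:,:,::-1])
E
```

```text
t: 0.72
eef_pos: [0.6432, -0.0001, 0.231]
tool_rot: [-0.0, 0.51, 0.86, -0.0]
contact_force: [0.1, -0.5, -0.7]
gripper_width: 0.001
grasp_force: 0.0
[[-0.48  0.88 -0.  ]
 [ 0.88  0.48  0.  ]
 [ 0.   -0.   -1.  ]] 0.001355516658190465
```

View pics/s2.png

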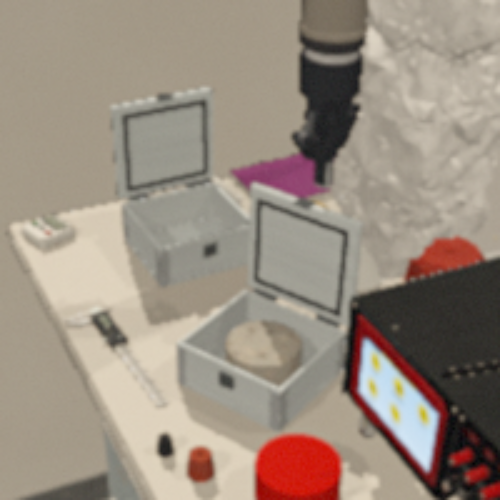

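The picture shows the shut gripper behind the disc case's lid (fingertip at 322,185; lid edge at 300,200), with clearance. I'll lower it and work out the arc.

```bash
python3 -m creep '[[-1,0,0,-11,0,0,0],[-1,0,0,-11,0,0,0],[-1,0,0,-11,0,0,0],[-1,-8,-4,0,0,0,0],[-1,-4,-2,0,0,0,0]]'; python3 - <<'E'
import numpy as np
w=.0145;r=.13
pv=None
for t in np.arange(1.6,-.01,-.08):
    s,c=np.sin(t),np.cos(t);k=.012+w*s
    y=-r*c+k*s;z=.068+r*s+k*c
    P=np.array([.600+.876*y,-.025+.482*y,z])*1000
    print(round(t,2),P.round(),'' if pv is None else (P-pv).round(1));pv=P
E
```

```text
t: 1.4
eef_pos: [0.6315, -0.0066, 0.1983]
tool_rot: [-0.0, 0.509, 0.861, -0.0]
contact_force: [-1.0, 0.1, 0.2]
gripper_width: -0.001
grasp_force: 0.0
1.6 [627. -10. 197.] 
1.52 [617. -15. 199.] [-9.1 -5.   2. ]
1.44 [608. -21. 200.] [-9.3 -5.1  1.2]
1.36 [599. -26. 201.] [-9.5 -5.2  0.3]
1.28 [589. -31. 200.] [-9.5 -5.2 -0.6]
1.2 [580. -36. 198.] [-9.5 -5.2 -1.6]
1.12 [570. -41. 196.] [-9.4 -5.2 -2.5]
1.04 [561. -47. 193.] [-9.3 -5.1 -3.4]
0.96 [552. -52. 188.] [-9.  -5.  -4.3]
0.88 [543. -56. 183.] [-8.7 -4.8 -5.2]
0.8 [535. -61. 177.] [-8.4 -4.6 -6.1]
0.72 [527. -65. 170.] [-7.9 -4.3 -6.9]
0.64 [519. -69. 162.] [-7.4 -4.1 -7.7]
0.56 [513. -73. 154.] [-6.8 -3.7 -8.5]
0.48 [507. -76. 145.] [-6.1 -3.4 -9.1]
0.4 [501. -79. 135.] [-5.4 -3.  -9.7]
0.32 [496. -82. 125.] [ -4.7  -2.6 -10.3]
0.24 [493. -84. 114.] [ -3.9  -2.1 -10.7]
0.16 [490. -86. 103.] [ -3.   -1.7 -11.1]
0.08 [487. -87.  92.] [ -2.2  -1.2 -11.3]
-0.0 [486. -88.  80.] [ -1.3  -0.7 -11.5]
```

```bash
python3 -m creep '[[-1,-5,-3,0,0,0,0],[-1,-5,-3,1,0,0,0],[-1,-5,-3,1,0,0,0],[-1,-5,-3,0,0,0,0],[-1,-5,-3,0,0,0,0]]'
```

```text
t: 2.02
eef_pos: [0.6072, -0.0201, 0.2007]
tool_rot: [0.0, 0.508, 0.861, 0.001]
contact_force: [3.6, 3.9, -2.6]
gripper_width: -0.004
grasp_force: 2.3
```

```bash
python3 -m creep '[[-1,-8,-4,0,0,0,0],[-1,-9,-5,0,0,0,0],[-1,-9,-5,-2,0,0,0],[-1,-9,-5,-3,0,0,0],[-1,-9,-5,-3,0,0,0]]'
```

```text
t: 2.65
eef_pos: [0.5626, -0.0453, 0.1923]
tool_rot: [0.0, 0.508, 0.861, 0.0]
contact_force: [3.8, 2.2, -1.6]
gripper_width: -0.003
grasp_force: 1.9
```

Contact is holding as planned. Next I'll go on to about 0.7 rad.

```bash
python3 -m creep '[[-1,-9,-5,-4,0,0,0],[-1,-9,-5,-5,0,0,0],[-1,-8,-4,-6,0,0,0],[-1,-8,-4,-7,0,0,0],[-1,-4,-2,-4,0,0,0]]'; python3 - <<'E'
from h import *
im,W=cloud("side");cv2.imwrite("pics/s3.png",cv2.resize(im[60:260,160:360],None,fx=2.5,fy=2.5)[:,:,::-1])
E
```

```text
t: 3.28
eef_pos: [0.5243, -0.066, 0.1658]
tool_rot: [-0.0, 0.509, 0.861, -0.0]
contact_force: [2.9, -0.9, 2.0]
gripper_width: 0.003
grasp_force: 1.5
```

View pics/s3.png

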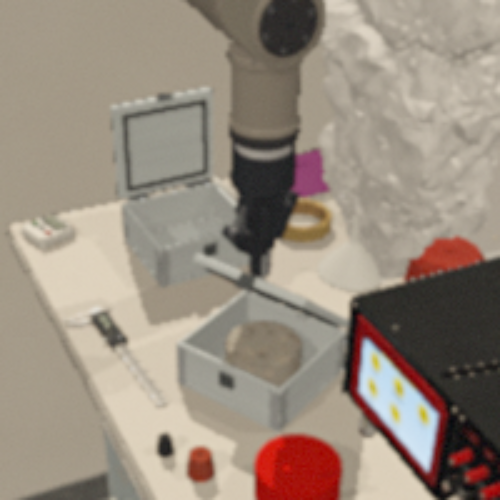

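The picture shows the lid (edge from 200,260 to 345,320) about 40° from shut, with the fingertip on it at (262,270). I'll take the last part in steps half the size.

```bash
python3 -m creep '[[-1,-4,-2,-4,0,0,0],[-1,-3,-2,-4,0,0,0],[-1,-3,-2,-4,0,0,0],[-1,-3,-2,-5,0,0,0],[-1,-3,-2,-5,0,0,0]]'; python3 -m creep '[[-1,-3,-1,-5,0,0,0],[-1,-3,-1,-5,0,0,0],[-1,-2,-1,-5,0,0,0],[-1,-2,-1,-5,0,0,0],[-1,-2,-1,-5,0,0,0]]'
```

```text
t: 3.95
eef_pos: [0.5081, -0.0748, 0.1437]
tool_rot: [-0.001, 0.508, 0.861, -0.0]
contact_force: [-0.6, 1.0, 3.6]
gripper_width: 0.002
grasp_force: 1.4
t: 4.58
eef_pos: [0.4969, -0.0801, 0.1189]
tool_rot: [0.0, 0.508, 0.861, -0.0]
contact_force: [-0.1, -1.8, 2.8]
gripper_width: 0.001
grasp_force: 1.2
```

```bash
python3 -m creep '[[-1,-2,-1,-5,0,0,0],[-1,-2,-1,-5,0,0,0],[-1,-2,-1,-5,0,0,0],[-1,-1,-1,-5,0,0,0],[-1,-1,-1,-5,0,0,0]]'
```

```text
t: 5.2
eef_pos: [0.4887, -0.0846, 0.0939]
tool_rot: [-0.0, 0.508, 0.861, 0.0]
contact_force: [0.1, 2.0, 2.2]
gripper_width: 0.0
grasp_force: 1.0
```

```bash
python3 -m creep '[[-1,-1,0,-4,0,0,0],[-1,-1,0,-4,0,0,0],[-1,0,0,-3,0,0,0],[-1,0,0,-2,0,0,0],[-1,0,0,-1,0,0,0]]'
```

```text
t: 5.82
eef_pos: [0.4865, -0.0854, 0.0801]
tool_rot: [-0.0, 0.509, 0.861, -0.0]
contact_force: [0.0, -1.9, 4.6]
gripper_width: 0.002
grasp_force: 2.8
```

```bash
python3 -m creep '[[-1,0,0,-1,0,0,0],[-1,0,0,0,0,0,0]]'; python3 -m creep '[[-1,0,0,-1,0,0,0],[-1,0,0,0,0,0,0]]'
```

```text
t: 6.08
eef_pos: [0.4866, -0.0854, 0.08]
tool_rot: [-0.0, 0.509, 0.861, -0.0]
contact_force: [-3.6, -1.0, 12.0]
gripper_width: -0.001
grasp_force: 6.1
t: 6.32
eef_pos: [0.4866, -0.0854, 0.0799]
tool_rot: [-0.0, 0.509, 0.861, -0.0]
contact_force: [-6.8, -1.0, 24.0]
gripper_width: 0.0
grasp_force: 11.7
```

The lid is at its stop: the tip stays at z = 80 mm while the force rises. I'll lift away and check.

```bash
python3 -m creep '[[-1,0,0,5,0,0,0],[-1,0,0,15,0,0,0],[-1,0,0,40,0,0,0],[-1,0,0,50,0,0,0],[-1,0,0,0,0,0,0]]'; python3 - <<'E'
from h import *
im,W=cloud("side");cv2.imwrite("pics/s4.png",cv2.resize(im[60:260,160:360],None,fx=2.5,fy=2.5)[:,:,::-1])
p=W.reshape(-1,3);r=p-[.6,-.025,0];Y=r[:,0]*.876+r[:,1]*.482;X=r[:,0]*.482-r[:,1]*.876
for a,b in((-.15,-.12),(-.12,-.08),(-.08,-.03)):
    m=(Y>a)&(Y<b)&(abs(X)<.07)&(p[:,2]<.13)&(p[:,2]>.06);print(m.sum(),np.median(p[m,2]).round(4))
E
```

```text
t: 6.95
eef_pos: [0.4896, -0.085, 0.1925]
tool_rot: [0.003, 0.508, 0.861, 0.002]
contact_force: [0.8, 0.0, -0.5]
gripper_width: -0.001
grasp_force: 0.0
274 0.0826
346 0.083
399 0.0828
```

View pics/s4.png

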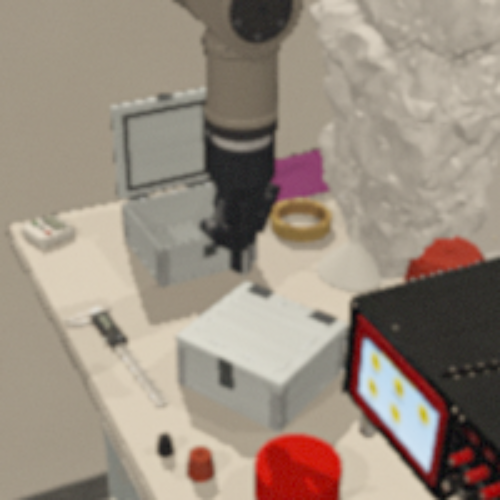

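The picture shows the disc case shut and level (lid at 265,335), the empty case still open (165,170), and the gripper clear of both.

```bash
python3 -c "from station import *; print(hand_in())"
```

```text
the job is handed in; nothing more can be done
None
```

The case with the concrete disc is fully shut, with its lid level and eased down slowly; the empty case was left open and untouched, and the job is handed in.

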